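# Lock the specimen case: find its hidden drive with the key

### The arm

A 6-joint arm with a two-finger parallel gripper is mounted at the origin on the work surface. World frame = base frame: x ahead of the robot, y to its left, z up, the work surface at z = 0. Lengths are in m, angles in rad, forces in N, time in s.
With the tool pointing down it reaches from about 0.25 to 0.775 m from the base axis. Payload 4 kg.
Tool frame: the origin (TCP) lies at the very end of the fingers, on their centre line; the grasp point (between the pads) lies tcp_to_grasp behind it (tcp_to_grasp is the distance from the TCP to the grasp point, in m); z points along the fingers, y is the direction in which the jaws open and shut (so a half turn about z gives the same grasp; the last joint's range is limited). The gripper opens to 94 mm and grips with 3 to 60 N. Pads are 16 mm wide; open, the fingers measure 119 mm over their backs; the gripper's body (75 mm by 177 mm) begins 78 mm behind the grasp point.
Start: joints at [1.027, 0.087, 1.371, -0, 1.684, -0.103], TCP at [0.235, 0.497, 0.183] pointing down, gripper open.
Joint ranges: [-3.1, 3.1], [-0.76, 2.03], [0.27, 2.55], [-1.08, 4.22], [0.17, 2.65], [-2.57, 2.57]. Speed limits (rad/s): [2.79, 2.79, 3.14, 3.14, 3.14, 3.14].

### API

Orientations are given as [roll, pitch, yaw] about the fixed x, y, z axes, in that order (R = Rz(yaw) Ry(pitch) Rx(roll)).
In Python, from bench import * gives the robot as it stands.
- The arm moves only by the tool play_rows, never from a script. Its argument "rows" is a list of rows, each a list of 3 entries, a list of its own where there are three numbers: the finger opening in cm, from 0 to 9.4, then the shift along the world's x, y, z in cm, then the turn, a rotation vector about the world's x, y, z in rad. A call has 1 to 8 rows; each row is the pose to reach, as a shift and turn from the pose commanded when the call began; what a row does not reach only later rows make up. A row lasts 1/12 s, in which the tool goes at most 41.7 mm and 7.16 degrees, less where a joint would pass 70% of its speed; a pose out of reach is approached as far as the arm can. A call with a gripper value outside its range is refused whole. The fingers move at their own pace and stop on an object; the grip force is fixed at half the most. Time passes only in rows, so rows that repeat a pose let the fingers close. It gives the time, the measured TCP pose, the force and the opening at its end, in the units of the state.
- get_obs(): the state, without advancing time (a new reading comes with each control period).
- snapshot(name): name is "scene" or "top" or "wrist"; returns a dict with "pixels" (420x560x3 uint8, red, green, blue), "fx", "fy", "cx", "cy" (pixels), "rvec" (rotation vector, rad) and "tvec" (3), from world to camera coordinates, as OpenCV has them. Camera axes: x right, y down, z forward; pixel columns grow to the right and rows downward; lengths in m; the calibration is good to about 2 mm. The wrist camera is an equidistant fisheye: a pixel r from the principal point sees the ray r / f radians off the axis. A picture is of the moment at which its call begins. There is no depth.
- close_job(): hands the job in, once; it reports no verdict.
Trained networks look in the newest picture that a camera, given by its name, has taken for a name from the list of things; names that differ only in an ending like _2 or _b are one class to them, and where a whole thing is asked for, a point or a joint stands for the part that bears it (a point fixed in the world has none). Each returns a list of dicts, best first, with "confidence" (0 to 1); they miss things now and then, are a little off and sometimes report something else, mostly with a low value. They report only what shows in the picture. A call takes as long as a camera call.
- silhouettes(camera, label): "mask" (420x560 bool, what is visible of it) and "point" ([row, column] in pixels, amid what is visible of it).
The state is a dict: "time": time; "joint_positions": joint angles; "qvel": joint speeds; "joint_torque": joint torques, N m; "tool_pos": TCP position; "ee_rot": TCP orientation; "wrist_force": force on the tool from outside, world axes, zero at the start; "wrist_torque": the same for the moment, N m; "width": finger opening in m.
Only numpy, scipy, OpenCV 4.12 (cv2) and the standard library are available. Lean on these libraries where they do the work, as an engineer would, in place of code of your own. Each camera call takes 0.05 s, during which the arm holds its last target. There are 200 camera calls.

### The job

Take the red-handled key out of the wooden key block, put it through the keyhole on top of the specimen case and, pressing only lightly, turn it back and forth until you feel it drop fully into the lock's drive. Then turn the key, still fully in, until its handle is back in line with the keyhole and its yellow marks, and leave it there. Never force the lock (stay under 20 N on the key, all its contacts together), and leave the yellow spare key and everything else on the bench where it is.

Things in the scene. Friction and masses are not known exactly. Their poses are not given: they have to be found in the camera images.
- key: Key with the red handle, 75 mm tall, 60 g, upright in either pocket of the key block. Origin: centre of the underside of its bit; z up the shank, x along the width of bit and handle (half a turn about z changes nothing). From the bottom: flat steel bit 24 (x) x 7 (y) x 8 mm high, round shank 7 mm across up to 45 mm, then the handle.
- key_handle (a point): Middle of the red handle, 60 mm above the key's origin. The handle is 44 (x) x 12 (y) x 30 (z) mm, 45 to 75 mm above the key's origin: pinch it from above across its 12 mm.
- spare_key: A key of the same shape with a yellow handle, in the other pocket of the block, 84 mm from the red one, in line with it. Not needed; leave it alone.
- keyblock: Wooden key block, 170 (x) x 50 (y) x 32 mm, fixed; origin at the centre of its underside. Two open-topped pockets 27 (x) x 9.5 (y) mm, floor 4 mm above the table, at x = -42 and +42 mm.
- case: Specimen case, grey with a blue lid, 224 (x) x 174 (y) x 72 mm, fixed; a square steel lock housing 62 x 62 mm stands on the middle of the lid, its top 108 mm above the table; a carrying handle sticks out 25 mm on its -y side. Origin at the centre of the underside.
- keyhole (a point): Centre of the keyhole at the top face of the lock housing, 108 mm above the table; z up, x along the slot. The slot is 28 (x) x 11 (y) mm in a 4 mm cover plate, with a yellow mark at each end. Under the plate is a round chamber 29 mm wide in which the bit turns freely. Key origin 15.5 to 20.5 mm below this point: bit on the drive's face; 9 mm deeper: dropped fully in.
- drive_face (a point): Nominal centre of the drive's face, 18 mm under the keyhole, fixed to the case: the true face lies up to 2.5 mm higher or lower (rigid), at unknown angle. The drive, a disc turning about z, has a cross-shaped recess (arms 11 mm wide, 9 mm deep) for the bit; some arm lies 23 to 45 degrees from the keyhole's line, either side unknown. Bit play about 9 degrees each way; turns stiffly (0.08 N m), no stops, stays put.
- slab_a: grey cast specimen slab with scalloped edges and a paper label, 150 x 75 x 20 mm, 0.5 kg, loose; origin at the centre of its underside. Leave it alone.
- slab_b: grey cast specimen slab with scalloped edges and a paper label, 140 x 70 x 20 mm, 0.5 kg, loose; origin at the centre of its underside. Leave it alone.
- slab_c: grey cast specimen slab with scalloped edges and a paper label, 140 x 70 x 20 mm, 0.5 kg, loose; origin at the centre of its underside. Leave it alone.
- beaker: Glass beaker, 66 mm across, 85 mm tall, loose; origin at the centre of its underside. Leave it alone.
- bottle: White bottle with a blue cap, 60 mm across, 140 mm tall, loose; origin at the centre of its underside. Leave it alone.
- weight: Brass weight, 38 mm across, 58 mm tall, loose; origin at the centre of its underside. Leave it alone.

How it is judged:
By the outcome, as a careful person would: the job done as asked, in the order asked, and still so for the second after the job is handed in, with the robot touching nothing.
It also fails if it takes over 72 s, if anything falls off the work surface, if the arm or the gripper's body presses on something with over 40 N, if the wrist force passes 120 N, or if a joint passes its speed limit or range.

## Working session

There is one attempt and no reset: what is moved stays moved. The work goes in short steps, Python scripts to look and compute and a tool call to move; the robot and the scene stay as the last step left them, time stands still between calls to the robot, and variables do not carry over. Pictures are saved under pics/ and viewed, about 8 in all and at most 12, crops included, and the job is handed in when it is done.

Besides the shell and the picture viewer there is one more tool, called after "Request:" as name(argument=value, ...) on one line, values as JSON. play_rows: Moves the arm, as the interface text tells. Its arguments: {"type":"object","properties":{"rows":{"type":"array"}},"required":["rows"]}

```bash
mkdir -p pics; ls
cat > h.py <<'E'
from bench import *
import numpy as np, cv2
def cam(s):
    R=cv2.Rodrigues(np.array(s["rvec"],float))[0]; t=np.array(s["tvec"],float).ravel()
    return R,t
def ray(s,u,v,fish=False):
    R,t=cam(s); x=(u-s["cx"])/s["fx"]; y=(v-s["cy"])/s["fy"]
    if fish:
        r=np.hypot(x,y); k=np.sin(r)/r if r>1e-9 else 1; d=np.array([x*k,y*k,np.cos(r)])
    else: d=np.array([x,y,1.])
    return -R.T@t, R.T@d
def atz(s,u,v,z,fish=False):
    o,d=ray(s,u,v,fish); return o+d*(z-o[2])/d[2]
def proj(s,P,fish=False):
    R,t=cam(s); p=R@np.array(P,float)+t
    if fish:
        n=np.hypot(p[0],p[1]); th=np.arctan2(n,p[2]); k=th/n if n>1e-9 else 0; x,y=p[0]*k,p[1]*k
    else: x,y=p[0]/p[2],p[1]/p[2]
    return np.array([s["fx"]*x+s["cx"],s["fy"]*y+s["cy"]])
def save(s,n): cv2.imwrite("pics/"+n,cv2.cvtColor(s["pixels"],cv2.COLOR_RGB2BGR))
E
python3 - <<'E'
from h import *
o=get_obs(); print({k:np.round(v,3) for k,v in o.items()})
import bench; print([n for n in dir(bench) if not n.startswith('_')]); print(globals().get('tcp_to_grasp'))
ss=[]
for n in ["top","scene","wrist"]:
    s=snapshot(n); ss.append(s["pixels"]); save(s,n+"0.png"); print(n,s["fx"],s["cx"],s["cy"],np.round(-cam(s)[0].T@cam(s)[1],3))
    for l in ["key","keyhole","keyblock","case","spare_key"]:
        for d in silhouettes(n,l)[:2]: print(n,l,round(d["confidence"],2),d["point"],d["mask"].sum())
im=cv2.resize(np.hstack([ss[0],ss[1]]),(800,300));
E
```

```text
pics
{'time': np.float64(0.0), 'joint_positions': array([ 1.027,  0.088,  1.372,  0.   ,  1.684, -0.103]), 'qvel': array([ 0.002, -0.001, -0.001,  0.   ,  0.001,  0.002]), 'joint_torque': array([ 1.0000e-03, -3.4018e+01, -3.0243e+01,  7.2000e-02,  3.3000e-02,
       -0.0000e+00]), 'tool_pos': array([0.234, 0.497, 0.182]), 'ee_rot': array([-3.139, -0.   ,  2.701]), 'wrist_force': array([-0.032,  0.59 , -0.135]), 'wrist_torque': array([ 0.011, -0.046,  0.018]), 'width': np.float64(0.094)}
['IKError', 'close_job', 'get_obs', 'silhouettes', 'snapshot', 'tcp_to_grasp']
0.0188
top 425.23466077524273 279.5205123109326 211.7508511774375 [0.423 0.027 1.221]
top key 0.67 [144.6, 255.2] 1263
top key 0.51 [246.6, 197.3] 148
top keyhole 0.91 [207.9, 355.5] 5684
top keyblock 0.94 [232.3, 199.9] 1012
top case 0.8 [206.1, 354.5] 5489
top case 0.3 [234.2, 198.3] 1031
top spare_key 0.53 [247.5, 197.4] 96
scene 472.65833342189677 285.52374274319334 212.071233639537 [1.286 0.06  1.08 ]
scene key 0.56 [200.2, 374.7] 121
scene keyhole 0.78 [237.4, 209.8] 5598
scene keyblock 0.83 [224.0, 375.8] 1032
scene case 0.81 [236.0, 210.6] 5586
scene spare_key 0.61 [220.5, 386.2] 150
scene spare_key 0.48 [306.4, 318.7] 1697
wrist 325.19226210127806 279.9155755656708 210.11185750548833 [0.16  0.533 0.384]
wrist key 0.94 [393.7, 184.8] 358
wrist key 0.37 [390.3, 341.7] 116
wrist keyblock 0.98 [383.0, 206.9] 2207
```

View pics/top0.png

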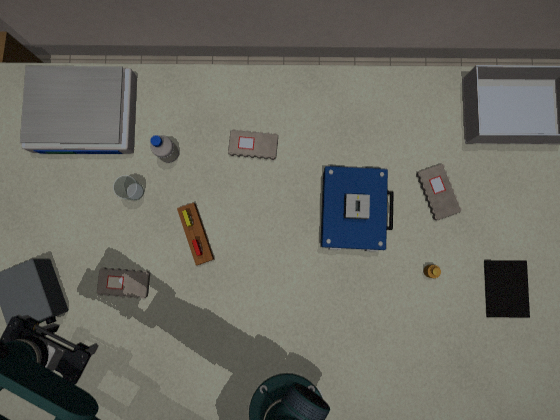

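View pics/scene0.png

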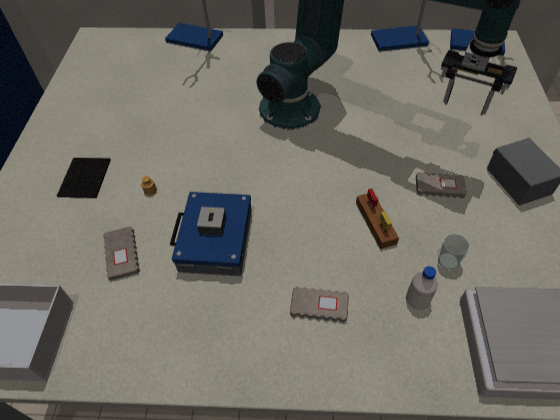

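The top view shows the block with the red key at about (197,246) and the yellow one at (187,217). The case is at (354,206) with its slot vertical in the image at about (358,206), and its carrying handle is on the right. Next I'll measure by colour.

```bash
cat >> h.py <<'E'
def blobs(s,kind,box=None,amin=6):
    h=cv2.cvtColor(s["pixels"],cv2.COLOR_RGB2HSV).astype(int); H,S,V=h[...,0],h[...,1],h[...,2]
    m={"red":((H<5)|(H>174))&(S>170)&(V>70),"yel":(H>22)&(H<35)&(S>150)&(V>70)}[kind].astype(np.uint8)
    n,l,st,c=cv2.connectedComponentsWithStats(m)
    out=[]
    for i in range(1,n):
        if st[i,4]<amin: continue
        ys,xs=np.nonzero(l==i)
        if box and not(box[0]<c[i,0]<box[1] and box[2]<c[i,1]<box[3]): continue
        out.append((int(st[i,4]),c[i],np.c_[xs,ys]))
    return sorted(out,key=lambda b:-b[0])
def tri(obs):
    A=np.zeros((3,3));b=np.zeros(3)
    for o,d in obs:
        d=d/np.linalg.norm(d);M=np.eye(3)-np.outer(d,d);A+=M;b+=M@o
    return np.linalg.solve(A,b)
E
python3 - <<'E'
from h import *
S={n:snapshot(n) for n in("top","scene")}
R={}
for n,s in S.items():
  for k in("red","yel"):
    for a,c,p in blobs(s,k,amin=4)[:5]: print(n,k,a,np.round(c,1),np.round(atz(s,*c,.07),4), "at108",np.round(atz(s,*c,.108),4))
    b=blobs(s,k)
    if b: R.setdefault(k,[]).append(ray(s,*b[0][1]))
for k in R: print(k,tri(R[k]))
for n in S:
  for d in silhouettes(n,"keyblock")[:1]:
    ys,xs=np.nonzero(d["mask"]); r=cv2.minAreaRect(np.c_[xs,ys].astype(np.float32)); print(n,[np.round(atz(S[n],*q,.032),3) for q in cv2.boxPoints(r)])
  for d in silhouettes(n,"case")[:1]:
    ys,xs=np.nonzero(d["mask"]); r=cv2.minAreaRect(np.c_[xs,ys].astype(np.float32)); print(n,[np.round(atz(S[n],*q,.072),3) for q in cv2.boxPoints(r)])
E
```

```text
top red 68 [195.9 247. ] [0.45  0.248 0.07 ] at108 [0.4491 0.2407 0.108 ]
top yel 69 [186.2 218. ] [0.5283 0.2764 0.07  ] at108 [0.5248 0.2682 0.108 ]
top yel 7 [434.1 272.1] [ 0.3864 -0.3932  0.07  ] at108 [ 0.3876 -0.3794  0.108 ]
scene red 44 [372.8 194.8] [0.4422 0.2488 0.07  ] at108 [0.474  0.2417 0.108 ]
scene red 5 [114. 261.] [ 0.6766 -0.4152  0.07  ] at108 [ 0.6996 -0.3973  0.108 ]
scene yel 53 [385.9 218.1] [0.5218 0.2778 0.07  ] at108 [0.5506 0.2696 0.108 ]
red [0.4497587  0.2467142  0.07891957]
yel [0.52759399 0.27547361 0.07748064]
top [array([0.56 , 0.317, 0.032]), array([0.58 , 0.263, 0.032]), array([0.418, 0.202, 0.032]), array([0.399, 0.256, 0.032])]
top [array([ 0.448, -0.086,  0.072]), array([ 0.679, -0.095,  0.072]), array([ 0.673, -0.292,  0.072]), array([ 0.442, -0.278,  0.072])]
scene [array([0.428, 0.197, 0.032]), array([0.388, 0.252, 0.032]), array([0.569, 0.317, 0.032]), array([0.603, 0.264, 0.032])]
scene [array([ 0.702, -0.274,  0.072]), array([ 0.44 , -0.306,  0.072]), array([ 0.458, -0.086,  0.072]), array([ 0.714, -0.08 ,  0.072])]
```

Request:
play_rows(rows=[[9.4,[4,-3.5,0],[0,0,-0.12]],[9.4,[7,-6.5,0],[0,0,-0.24]],[9.4,[10,-10,0],[0,0,-0.36]],[9.4,[13,-13.5,0],[0,0,-0.48]],[9.4,[16,-17,0],[0,0,-0.6]],[9.4,[19,-20.5,0],[0,0,-0.72]],[9.4,[21.5,-23,0],[0,0,-0.84]],[9.4,[21.5,-25,0],[0,0,-0.96]]])

```text
time: 1.87
tool_pos: [0.4518, 0.246, 0.1829]
ee_rot: [3.14, -0.0, 1.735]
wrist_force: [0.3, 0.2, -0.6]
width: 0.0941
```

Request:
play_rows(rows=[[9.4,[0,0,0],[0,0,-0.12]],[9.4,[0,0,0],[0,0,-0.24]],[9.4,[0,0,0],[0,0,-0.36]],[9.4,[0,0,0],[0,0,-0.48]],[9.4,[0,0,0],[0,0,-0.6]],[9.4,[0,0,0],[0,0,-0.72]],[9.4,[0,0,0],[0,0,-0.84]],[9.4,[0,0,0],[0,0,-0.96]]])

```text
time: 2.53
tool_pos: [0.4497, 0.2474, 0.1831]
ee_rot: [3.142, -0.0, 0.775]
wrist_force: [-0.3, 0.8, 0.4]
width: 0.0939
```

Request:
play_rows(rows=[[9.4,[0,0,0],[0,0,-0.12]],[9.4,[0,0,0],[0,0,-0.24]],[9.4,[0,0,0],[0,0,-0.36]],[9.4,[0,0,0],[0,0,-0.43]],[9.4,[0,0,0],[0,0,-0.43]]])

```text
time: 2.95
tool_pos: [0.4497, 0.2474, 0.1831]
ee_rot: [3.141, -0.0, 0.35]
wrist_force: [0.3, -0.0, 0.6]
width: 0.0938
```

Run:
```python
from h import *
s=snapshot("wrist"); save(s,"wrist1.png"); np.save("w1.npy",s,allow_pickle=True)
for k in("red","yel"):
  for a,c,p in blobs(s,k,amin=20)[:3]:
    r=cv2.minAreaRect(p.astype(np.float32)); 
    print(k,a,np.round(c,1),np.round(atz(s,*c,.079,True),4),[np.round(atz(s,*q,.079,True)[:2],4) for q in cv2.boxPoints(r)])
print(np.round(-cam(s)[0].T@cam(s)[1],3))
```

```text
red 476 [280. 203.] [0.4493 0.2481 0.079 ] [array([0.4669, 0.2606]), array([0.4708, 0.2499]), array([0.4301, 0.2348]), array([0.426, 0.246])]
yel 503 [279.9 116.9] [0.527  0.2765 0.079 ] [array([0.5445, 0.2887]), array([0.548 , 0.2792]), array([0.5091, 0.265 ]), array([0.5056, 0.2746])]
[0.527 0.276 0.384]
```

View pics/wrist1.png

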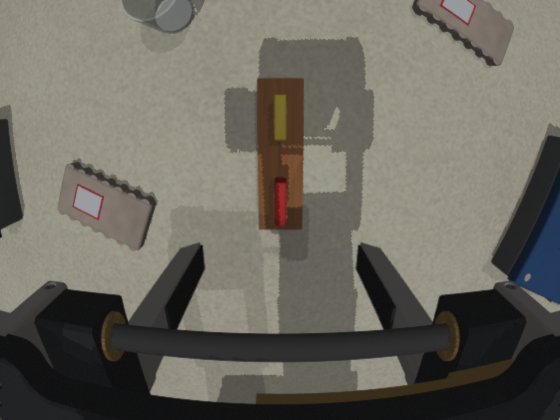

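Request:
play_rows(rows=[[8,[-0.14,0.04,-3],[0,0,0]],[7,[-0.14,0.04,-6.5],[0,0,0]],[6,[-0.14,0.04,-10],[0,0,0]],[5,[-0.14,0.04,-12.5],[0,0,0]],[4,[-0.14,0.04,-13.7],[0,0,0]],[3,[-0.14,0.04,-13.7],[0,0,0]],[2.4,[-0.14,0.04,-13.7],[0,0,0]]])

```text
time: 3.58
tool_pos: [0.4486, 0.248, 0.0466]
ee_rot: [3.142, -0.0, 0.352]
wrist_force: [-0.5, -0.4, -0.9]
width: 0.0511
```

Request:
play_rows(rows=[[1.8,[0,0,0],[0,0,0]],[1.4,[0,0,0],[0,0,0]],[1.0,[0,0,0],[0,0,0]],[0.6,[0,0,0],[0,0,0]],[0,[0,0,0],[0,0,0]],[0,[0,0,0],[0,0,0]]])

```text
time: 4.08
tool_pos: [0.4486, 0.2479, 0.0466]
ee_rot: [3.141, -0.001, 0.351]
wrist_force: [-0.5, -0.9, 3.0]
width: 0.0116
```

Request:
play_rows(rows=[[0,[0,0,0.5],[0,0,0]],[0,[0,0,2],[0,0,0]],[0,[0,0,4.5],[0,0,0]],[0,[0,0,8],[0,0,0]],[0,[0,0,11.5],[0,0,0]],[0,[0,0,15],[0,0,0]],[0,[0.8,-3,15.5],[0,0,-0.04]],[0,[1.6,-6.5,15.5],[0,0,-0.08]]])

```text
time: 4.75
tool_pos: [0.466, 0.1843, 0.2057]
ee_rot: [-3.141, -0.008, 0.274]
wrist_force: [0.2, -0.4, -1.3]
width: 0.0117
```

Request:
play_rows(rows=[[0,[1,-4,0],[0,0,-0.04]],[0,[2,-8,0],[0,0,-0.08]],[0,[3,-12,0],[0,0,-0.12]],[0,[4,-16,0],[0,0,-0.16]],[0,[5,-20,0],[0,0,-0.2]],[0,[6,-24,0],[0,0,-0.24]],[0,[7,-28,0],[0,0,-0.27]],[0,[7,-28,0],[0,0,-0.27]]])

```text
time: 5.42
tool_pos: [0.5347, -0.1043, 0.2002]
ee_rot: [3.138, 0.001, -0.008]
wrist_force: [-0.1, 0.2, 0.0]
width: 0.0114
```

Run:
```python
from h import *
s=snapshot("wrist"); save(s,"wrist2.png"); np.save("w2.npy",s,allow_pickle=True)
for k in("red","yel"):
  for a,c,p in blobs(s,k,amin=4)[:6]: print(k,a,np.round(c,1),np.round(atz(s,*c,.108,True),4))
cv2.imwrite("pics/wrist2b.png",cv2.resize(cv2.imread("pics/wrist2.png"),(800,600)))
print(get_obs()["tool_pos"],get_obs()["ee_rot"])
```

```text
red 1480 [279.8 255.7] [ 0.4836 -0.1032  0.108 ]
yel 397 [ 10.7 206.1] [0.5387 0.2265 0.108 ]
yel 11 [364.2 154.7] [ 0.5831 -0.1821  0.108 ]
yel 6 [360.  203.5] [ 0.5364 -0.1803  0.108 ]
[ 0.53424351 -0.10065701  0.20033285] [ 3.14133172e+00  1.58271105e-03 -5.12270718e-03]
```

View pics/wrist2b.png

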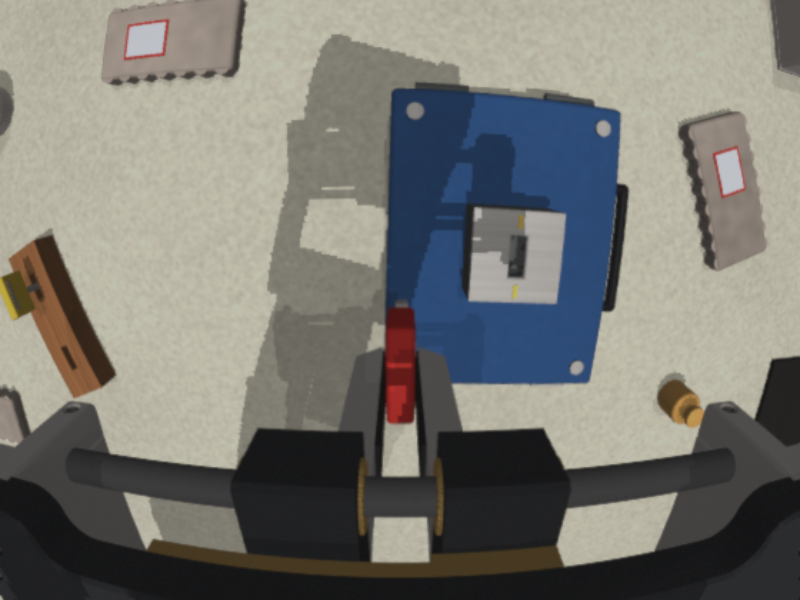

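The red key is held, and the yellow marks are at (364,155) and (360,203) in camera pixels. I'll move the camera straight over the keyhole to refine this.

Request:
play_rows(rows=[[0,[-1,-3,0],[0,0,-0.03]],[0,[-2.5,-6,0],[0,0,-0.03]],[0,[-4,-8,0],[0,0,-0.03]],[0,[-4.5,-8,0],[0,0,-0.03]],[0,[-4.5,-8,0],[0,0,-0.03]],[0,[-4.5,-8,0],[0,0,-0.03]]])

```text
time: 5.97
tool_pos: [0.4895, -0.1758, 0.2015]
ee_rot: [-3.141, -0.001, -0.028]
wrist_force: [-0.5, 0.2, -0.5]
width: 0.0122
```

Run:
```python
from h import *
s=snapshot("wrist"); save(s,"wrist3.png"); np.save("w3.npy",s,allow_pickle=True)
for a,c,p in blobs(s,"yel",amin=4)[:6]: print(a,np.round(c,1),np.round(atz(s,*c,.108,True),4))
o=get_obs();print(o["tool_pos"],o["ee_rot"],o["wrist_force"],o["wrist_torque"])
# dark slot
im=s["pixels"];u,v=proj(s,[.5598,-.1812,.108],True).astype(int);print(u,v)
g=cv2.cvtColor(im,cv2.COLOR_RGB2GRAY)
cv2.imwrite("pics/w3c.png",cv2.resize(cv2.cvtColor(im,cv2.COLOR_RGB2BGR)[max(v-60,0):v+100,u-90:u+90],None,fx=4,fy=4,interpolation=cv2.INTER_CUBIC)[:600])
```

```text
15 [284.5 156.3] [ 0.5359 -0.1804  0.108 ]
8 [285.  104.5] [ 0.583  -0.1821  0.108 ]
[ 0.48976084 -0.17565399  0.20136512] [-3.14102315e+00 -7.75885489e-04 -2.73360949e-02] [-0.53125265  0.28228937 -0.48001332] [-0.0399502   0.16193818 -0.02092515]
284 130
```

View pics/w3c.png

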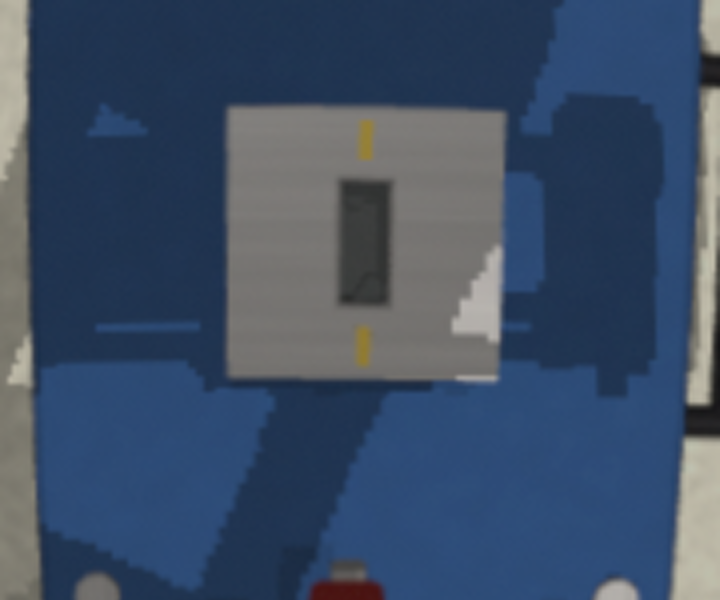

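Run:
```python
import cv2,numpy as np
im=cv2.imread("pics/wrist3.png")[110:152,272:298]
g=im.astype(float); g=np.clip((g-25)*255/75,0,255).astype(np.uint8)
cv2.imwrite("pics/slot.png",cv2.resize(g,None,fx=14,fy=14,interpolation=cv2.INTER_NEAREST))
```

```text
(no output)
```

View pics/slot.png

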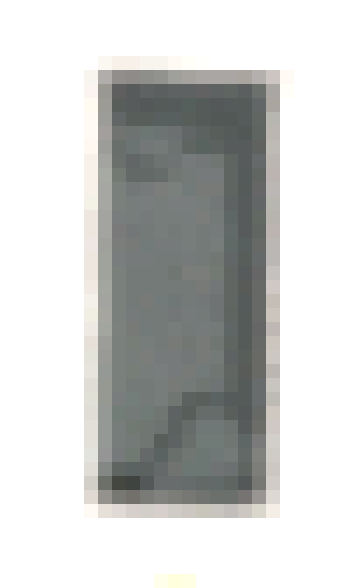

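The slot shows the recess: its inner corner and edges suggest a cross arm turned clockwise, about -30 to -45°. I'll move above the keyhole next.

Request:
play_rows(rows=[[0,[2,-0.3,0],[0,0,-0.01]],[0,[4.5,-0.5,0],[0,0,-0.01]],[0,[6.5,-0.56,0],[0,0,-0.01]],[0,[7.0,-0.56,-1],[0,0,-0.01]],[0,[7.0,-0.56,-2.5],[0,0,-0.01]],[0,[7.0,-0.56,-4],[0,0,-0.01]],[0,[7.0,-0.56,-4],[0,0,-0.01]],[0,[7.0,-0.56,-4],[0,0,-0.01]]])

```text
time: 6.68
tool_pos: [0.5584, -0.1813, 0.1595]
ee_rot: [-3.14, 0.003, -0.038]
wrist_force: [0.0, 0.7, -0.2]
width: 0.0115
```

Run:
```python
from h import *
o=get_obs();print(o["tool_pos"],o["ee_rot"],o["wrist_force"],o["wrist_torque"])
for n in("wrist","scene"):
  s=snapshot(n); f=n=="wrist"; save(s,n+"4.png"); im=cv2.cvtColor(s["pixels"],cv2.COLOR_RGB2BGR)
  u,v=proj(s,[.5595,-.1813,.12],f).astype(int)
  w=60 if f else 40
  cv2.imwrite(n+"c.png",cv2.resize(im[v-w:v+w,u-w:u+w],(400,400),interpolation=cv2.INTER_CUBIC))
  for a,c,p in blobs(s,"yel",amin=3)[:6]: print(n,a,np.round(c,1),np.round(atz(s,*c,.108,f),4))
  b=blobs(s,"red")[0]; print(n,"red",b[0],b[1],"expect mid-handle",proj(s,o["tool_pos"]+[0,0,.0174],f))
cv2.imwrite("pics/c4.png",np.hstack([cv2.imread(n+"c.png") for n in("wrist","scene")]))
```

```text
[ 0.55841424 -0.18131554  0.15948078] [-3.14019732  0.00340871 -0.03768859] [ 0.01030749  0.65425775 -0.16818182] [-0.05970125  0.146698    0.01587834]
wrist 20 [280.5 189.5] [ 0.5831 -0.1819  0.108 ]
wrist red 1494 [279.78246319 256.10240964] expect mid-handle [280.9325328  253.80155066]
scene 69 [386.3 219.8] [0.556  0.2701 0.108 ]
scene red 34 [204.70588235 197.76470588] expect mid-handle [206.57647787 199.75005717]
```

View pics/c4.png

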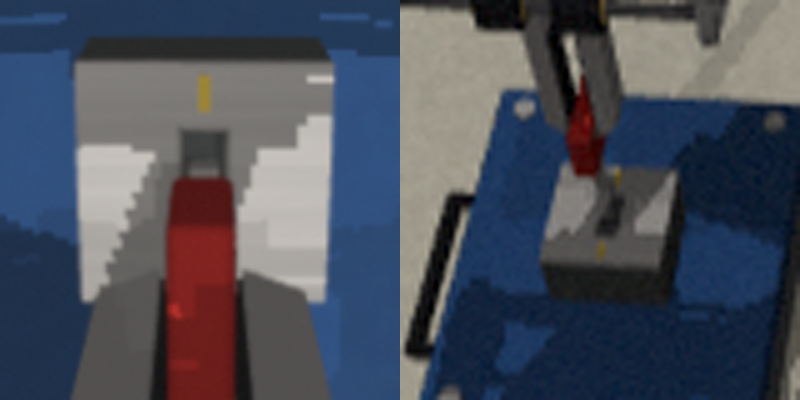

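Request:
play_rows(rows=[[0,[0.1,0,-0.4],[0,0,0]],[0,[0.1,0,-0.7],[0,0,0]],[0,[0.1,0,-0.9],[0,0,0]],[0,[0.1,0,-1.1],[0,0,0]],[0,[0.1,0,-1.2],[0,0,0]],[0,[0.1,0,-1.2],[0,0,0]]])

```text
time: 7.28
tool_pos: [0.5601, -0.1828, 0.1488]
ee_rot: [-3.141, 0.001, -0.039]
wrist_force: [-0.0, 0.6, 0.3]
width: 0.0118
```

Request:
play_rows(rows=[[0,[0,0,-0.2],[0,0,0]],[0,[0,0,-0.4],[0,0,0]],[0,[0,0,-0.6],[0,0,0]],[0,[0,0,-0.8],[0,0,0]],[0,[0,0,-0.9],[0,0,0]],[0,[0,0,-0.9],[0,0,0]]])

```text
time: 7.78
tool_pos: [0.5601, -0.1827, 0.1396]
ee_rot: [-3.141, 0.001, -0.039]
wrist_force: [0.2, -0.0, 0.5]
width: 0.0114
```

Request:
play_rows(rows=[[0,[0,0.1,-0.1],[0,0,0]],[0,[0,0.1,-0.2],[0,0,0]],[0,[0,0.1,-0.3],[0,0,0]],[0,[0,0.1,-0.4],[0,0,0]],[0,[0,0.1,-0.4],[0,0,0]]])

```text
time: 8.2
tool_pos: [0.5602, -0.1817, 0.1358]
ee_rot: [-3.142, 0.0, -0.039]
wrist_force: [0.4, 0.1, -1.2]
width: 0.0113
```

Request:
play_rows(rows=[[0,[0,0,-0.05],[0,0,0]],[0,[0,0,-0.1],[0,0,0]],[0,[0,0,-0.1],[0,0,0]]])

```text
time: 8.45
tool_pos: [0.5603, -0.1817, 0.1351]
ee_rot: [3.141, -0.0, -0.039]
wrist_force: [-0.5, -0.5, -1.5]
width: 0.0119
```

Request:
play_rows(rows=[[0,[0,0,-0.05],[0,0,0]],[0,[0,0,-0.1],[0,0,0]],[0,[0,0,-0.1],[0,0,0]]])

```text
time: 8.7
tool_pos: [0.5605, -0.1819, 0.135]
ee_rot: [3.141, -0.001, -0.039]
wrist_force: [-1.3, 0.3, 2.8]
width: 0.0116
```

Contact is at TCP z ≈ 0.135 with about 3 N. Now I'll turn clockwise in small steps, pressing lightly.

Request:
play_rows(rows=[[0,[0,0,-0.05],[0,0,-0.06]],[0,[0,0,-0.05],[0,0,-0.12]],[0,[0,0,-0.05],[0,0,-0.18]],[0,[0,0,-0.05],[0,0,-0.24]],[0,[0,0,-0.05],[0,0,-0.3]],[0,[0,0,-0.05],[0,0,-0.3]]])

```text
time: 9.2
tool_pos: [0.5609, -0.1821, 0.1346]
ee_rot: [3.141, -0.002, -0.34]
wrist_force: [0.7, 0.3, 3.2]
width: 0.0115
```

Request:
play_rows(rows=[[0,[0,0,0],[0,0,-0.05]],[0,[0,0,0],[0,0,-0.1]],[0,[0,0,0],[0,0,-0.1]]])

```text
time: 9.45
tool_pos: [0.5608, -0.1825, 0.1344]
ee_rot: [3.141, -0.002, -0.439]
wrist_force: [1.0, -0.7, 2.6]
width: 0.0116
```

Request:
play_rows(rows=[[0,[0,0,0],[0,0,-0.05]],[0,[0,0,0],[0,0,-0.1]],[0,[0,0,0],[0,0,-0.1]]])

```text
time: 9.7
tool_pos: [0.56, -0.1815, 0.133]
ee_rot: [-3.141, 0.001, -0.538]
wrist_force: [-0.3, 1.1, -1.0]
width: 0.012
```

The force vanished and z fell at about -0.54 rad, so the bit is over the recess. I'll lower it here, a little further round.

Request:
play_rows(rows=[[0,[0,0,0],[0,0,-0.05]],[0,[0,0,-0.1],[0,0,-0.08]],[0,[0,0,-0.2],[0,0,-0.08]],[0,[0,0,-0.2],[0,0,-0.08]]])

```text
time: 10.03
tool_pos: [0.5597, -0.1814, 0.1305]
ee_rot: [3.141, 0.002, -0.616]
wrist_force: [-0.2, 0.8, -0.9]
width: 0.012
```

Request:
play_rows(rows=[[0,[0,0,-0.1],[0,0,0]],[0,[0,0,-0.2],[0,0,0]],[0,[0,0,-0.3],[0,0,0]],[0,[0,0,-0.3],[0,0,0]]])

```text
time: 10.37
tool_pos: [0.5601, -0.1817, 0.1282]
ee_rot: [3.141, 0.001, -0.619]
wrist_force: [0.8, 0.4, -2.1]
width: 0.0116
```

Request:
play_rows(rows=[[0,[0,0,-0.1],[0,0,0]],[0,[0,0,-0.15],[0,0,0]],[0,[0,0,-0.15],[0,0,0]]])

```text
time: 10.62
tool_pos: [0.5602, -0.1817, 0.127]
ee_rot: [3.141, 0.0, -0.619]
wrist_force: [-0.9, -0.2, -1.2]
width: 0.0118
```

Request:
play_rows(rows=[[0,[0,0,-0.05],[0,0,0]],[0,[0,0,-0.1],[0,0,0]],[0,[0,0,-0.1],[0,0,0]]])

```text
time: 10.87
tool_pos: [0.5603, -0.1818, 0.1261]
ee_rot: [3.142, -0.0, -0.619]
wrist_force: [-0.1, 0.2, 0.4]
width: 0.0113
```

Request:
play_rows(rows=[[0,[0,0,-0.04],[0,0,0]],[0,[0,0,-0.08],[0,0,0]],[0,[0,0,-0.08],[0,0,0]]])

```text
time: 11.12
tool_pos: [0.5605, -0.1819, 0.126]
ee_rot: [-3.142, -0.001, -0.619]
wrist_force: [-1.0, -0.5, 3.3]
width: 0.0112
```

It has bottomed at z = 0.126, 9 mm below the face. Now I'll turn it back to the keyhole line.

Request:
play_rows(rows=[[0,[0,0,0.03],[0,0,0.03]],[0,[0,0,0.03],[0,0,0.07]],[0,[0,0,0.03],[0,0,0.11]],[0,[0,0,0.03],[0,0,0.15]],[0,[0,0,0.03],[0,0,0.19]],[0,[0,0,0.03],[0,0,0.23]],[0,[0,0,0.03],[0,0,0.26]],[0,[0,0,0.03],[0,0,0.26]]])

```text
time: 11.78
tool_pos: [0.5606, -0.1817, 0.1261]
ee_rot: [-3.141, -0.001, -0.359]
wrist_force: [0.5, 0.0, 2.4]
width: 0.0117
```

Request:
play_rows(rows=[[0,[0,0,0],[0,0,0.04]],[0,[0,0,0],[0,0,0.08]],[0,[0,0,0],[0,0,0.12]],[0,[0,0,0],[0,0,0.16]],[0,[0,0,0],[0,0,0.2]],[0,[0,0,0],[0,0,0.24]],[0,[0,0,0],[0,0,0.28]],[0,[0,0,0],[0,0,0.28]]])

```text
time: 12.45
tool_pos: [0.5605, -0.1816, 0.1261]
ee_rot: [-3.142, -0.001, -0.079]
wrist_force: [0.4, 0.7, 3.0]
width: 0.0115
```

Request:
play_rows(rows=[[0,[0,0,0],[0,0,0.03]],[0,[0,0,0],[0,0,0.045]],[0,[0,0,0],[0,0,0.045]],[0,[0,0,0],[0,0,0.045]]])

```text
time: 12.78
tool_pos: [0.5605, -0.1817, 0.126]
ee_rot: [3.142, -0.001, -0.035]
wrist_force: [-0.8, 0.8, 4.0]
width: 0.0115
```

Run:
```python
from h import *
o=get_obs();print(o["tool_pos"],o["ee_rot"],o["wrist_force"],o["wrist_torque"])
```

```text
[ 0.56051892 -0.18168594  0.12603219] [ 3.14153943e+00 -7.46075506e-04 -3.52773975e-02] [-0.8347144   0.76677881  3.9871059 ] [ 0.22473953  0.21786173 -0.05831819]
```

Request:
play_rows(rows=[[0,[0,0,0.05],[0,0,0]],[0,[0,0,0.05],[0,0,0]],[1.6,[0,0,0.05],[0,0,0]],[2.5,[0,0,0.05],[0,0,0]],[4,[0,0,0.05],[0,0,0]],[4,[0,0,0.05],[0,0,0]]])

```text
time: 13.28
tool_pos: [0.5599, -0.1818, 0.1255]
ee_rot: [3.142, 0.001, -0.034]
wrist_force: [-0.2, 0.2, -0.8]
width: 0.0326
```

Request:
play_rows(rows=[[4,[0,0,1.5],[0,0,0]],[4,[0,0,4],[0,0,0]],[4,[-1,0,8],[0,0,0]],[4,[-4,0,9],[0,0,0]],[4,[-7.5,0,9],[0,0,0]],[4,[-7.5,0,9],[0,0,0]],[4,[-7.5,0,9],[0,0,0]]])

```text
time: 13.87
tool_pos: [0.4843, -0.1818, 0.2164]
ee_rot: [3.141, -0.001, -0.035]
wrist_force: [0.7, 0.2, -0.4]
width: 0.0403
```

Run:
```python
from h import *
print(get_obs()["tool_pos"],get_obs()["width"])
for n in("wrist","scene"):
  s=snapshot(n); f=n=="wrist"; save(s,n+"5.png"); im=cv2.cvtColor(s["pixels"],cv2.COLOR_RGB2BGR)
  u,v=proj(s,[.5595,-.1813,.14],f).astype(int); w=60 if f else 40
  y0=max(v-w,0)
  cv2.imwrite(n+"c.png",cv2.resize(im[y0:y0+2*w,u-w:u+w],(400,400),interpolation=cv2.INTER_CUBIC))
  ys=[c for a,c,p in blobs(s,"yel",amin=3)]; print(n,[np.round(atz(s,*c,.108,f),4) for c in ys])
  a,c,p=blobs(s,"red")[0]; r=cv2.boxPoints(cv2.minAreaRect(p.astype(np.float32)))
  print(n,"red",a,np.round(c,1),[np.round(atz(s,*q,.1584,f)[:2],4) for q in r], "tri ray",)
  q=np.array([atz(s,*x,.1584,f)[:2] for x in p]); e,V=np.linalg.eigh(np.cov((q-q.mean(0)).T)); d=V[:,1]*np.sign(V[0,1]); print("angle",np.arctan2(d[1],d[0]),q.mean(0))
cv2.imwrite("pics/c5.png",np.hstack([cv2.imread(n+"c.png") for n in("wrist","scene")]))
```

```text
[ 0.48426118 -0.18178785  0.21643297] 0.04032274371410239
wrist []
wrist red 669 [276.6 125.6] [array([ 0.5389, -0.1747]), array([ 0.5805, -0.1775]), array([ 0.5799, -0.1875]), array([ 0.5382, -0.1849])] tri ray
angle -0.06306102701455137 [ 0.55969052 -0.18115887]
scene [array([0.5551, 0.2701, 0.108 ])]
scene red 55 [207.5 204.9] [array([ 0.5785, -0.1881]), array([ 0.5377, -0.1853]), array([ 0.5409, -0.175 ]), array([ 0.5815, -0.178 ])] tri ray
angle -0.06515802865946739 [ 0.55982401 -0.18158584]
```

View pics/c5.png

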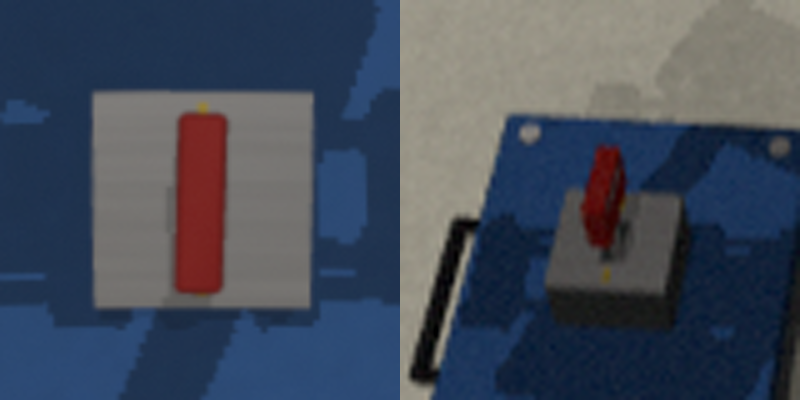

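```bash
python3 -c "
from bench import *
print(close_job())"
```

```text
the job is handed in; nothing more can be done
None
```

The red key is fully in the lock's drive with its handle back in line with the keyhole to within about 1.6°. I handed the job in at about 14 s of the 72 s allowed.

- **Insertion:** I took the key from the block, put it through the keyhole and touched the drive's face at about 3 N. It dropped in after about 29° clockwise, so I never needed to turn it the other way. It then went down 9 mm to the bottom.
- **Turning back:** I turned the key back to the keyhole's line with it bottomed throughout. I then released it and moved the arm clear.
- **Forces:** The highest vertical force I read was about 4 N, at the ends of the moves rather than continuously.
- **Last checks:** After release, the handle was centred within about 1 mm of the keyhole. The two cameras agreed on its position at the fully-in height.
- **Disagreement:** The handle measured about -3.6° against -2.1° for the yellow marks, so it sits roughly 1.6° off line. It either slipped slightly on release or this is measurement error. I left it rather than grip the key again.
- **Other items:** The arm did not touch the spare key or anything else, by plan. I made no separate check of their positions afterwards.

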